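# Eject a stuck die from a dental quadrant model

### The arm

A 7-joint arm with a two-finger parallel gripper is mounted at the origin on the work surface. World frame = base frame: x ahead of the robot, y to its left, z up, the work surface at z = 0. Lengths are in m, angles in rad, forces in N, time in s.
With the tool pointing down it reaches from about 0.4 to 0.85 m from the base axis. Payload 4.5 kg.
Tool frame: the origin (TCP) lies on the mounting face of the last link; the fingertips stand 166 mm ahead of it and the grasp point (between the pads) lies 147 mm ahead of it; z points along the fingers, y is the line along which they close (so a half turn about z gives the same grasp; the last joint's range is limited). The gripper opens to 88 mm and grips with 3 to 60 N. Pads are 18 mm wide; open, the fingers measure 123 mm over their backs; the gripper's body (75 mm by 187 mm) begins 45 mm behind the grasp point.
Start: joints at [-1.091, 0.689, -0.195, 1.565, 0.157, 0.902, -0.215], TCP at [0.269, 0.564, 0.405] pointing down, gripper open.
Joint ranges: [-3.01, 3.01], [-0.46, 2.08], [-1.47, 1.51], [0.13, 2.56], [-1, 4.14], [0.04, 2.09], [-2.66, 2.66]. Speed limits (rad/s): [2.57, 2.57, 3.14, 3.14, 3.14, 3.14, 3.14].

### API

Orientations are given as a unit quaternion [x, y, z, w].
In Python, from plant import r, snapshot gives the robot as it stands. The module is installed in compiled form; this text tells all that it offers.
- The arm moves only by the tool move_arm, never from a script. Its argument "rows" is a list of rows, each a list of 5 numbers: the shift along the tool's x, y, z in m, then the turn about the tool's z in rad, then the finger opening in m, from 0 to 0.0881. In form: [[dx, dy, dz, spin, claw], ...]. A call has 1 to 10 rows; each row shifts and turns the commanded pose from where the row before left it, along the tool's axes as they then stand; what a row does not reach is not made up. A row lasts 1/12 s, in which the tool goes at most 41.7 mm and 7.16 degrees, less where a joint would pass 70% of its speed; a pose out of reach is approached as far as the arm can. A call with a gripper value outside its range is refused whole. The fingers move at their own pace and stop on an object; "newtons" is the grip in N (left out, the last holds). Time passes only in rows, so rows that do not move let the fingers close. It gives the time, the measured TCP pose, the force, the opening and the grip force at its end, in the units of the state.
- r.get_state(): the state, without advancing time (a new reading comes with each control period).
- snapshot(name): name is "scene" or "top" or "wrist"; returns a dict with "color" (400x640x3 uint8, red, green, blue), "depth" (400x640 float32, m along the optical axis (not along the pixel's ray), 0 where there is no reading), "mtx" (3x3 intrinsics, pixels), "eye" and "orientation" of the camera in the world. Camera axes: x right, y up, looking along -z (the intrinsics and any distortion apply to the point x, -y, -z); pixel columns grow to the right and rows downward; lengths in m; the calibration is good to about 2 mm. The wrist camera is an equidistant fisheye: a pixel r from the principal point sees the ray r / f radians off the axis. A picture is of the moment at which its call begins.
- r.finish_job(): hands the job in; it is judged then, once.
The state is a dict: "clock": time; "q": joint angles; "qd": joint speeds; "joint_torque": joint torques, N m; "tool_pos": TCP position; "eef_rot": TCP orientation; "contact_force": force on the tool from outside, world axes, zero at the start; "moment": the same for the moment, N m; "opening": opening from 0.0 (shut) to 1.0 (fully open); "finger_force": force on a finger pad.
Only numpy, scipy, OpenCV 4.12 (cv2) and the standard library are available. Lean on these libraries where they do the work, as an engineer would, in place of code of your own. Each camera call takes 0.05 s, during which the arm holds its last target. There are 200 camera calls.

### The job

The ochre stump die in the middle of the printed quadrant model is stuck in its tight socket. Pick the model up, feel for the hole in its underside with the brass pin of the blue ejector stand, and press the model down until it sits flat on the steel anvil and the die stands up out of it; be gentle, never letting the model bear on the pin or the anvil with more than about 20 N. Leave the model sitting on the anvil, lift the die out and stand it fully down in the empty pocket of the wooden die rack, without dropping it or disturbing the finished dies, the full-arch model or the handpiece.

Things in the scene. Friction and masses are not known exactly. Their poses are not given: they have to be found in the camera images.
- model_mid (a point): Quadrant model: grey-beige resin block 70 mm long (its x), 30 mm wide (its y), 28 mm high, with flat sides and a row of teeth 8.5 mm high on top (36.5 mm in all; teeth at most 12.5 mm wide); about 0.1 kg. The point is on its vertical centre line, 14 mm above its flat underside; z up. An ochre die sits in the socket in its middle; the access hole is in its underside.
- socket (a point): Centre of the socket's floor in the model, 4 mm above the underside; axes as the model. Socket 18 x 14 mm, 24 mm deep. Its floor has one 5 mm round through hole, unseen from above: on the model's long midline (y = 0), but anywhere from 6.5 mm behind to 6.5 mm ahead of this point along x, different each time. Ribs grip the die with 6 to 14 N until it has risen about 9 mm.
- die_mid (a point): Ochre die: stone block 17 mm (its x) x 13 mm (its y) x 24 mm high carrying a stump; 31 mm high in all, 13 g. The point is its centre, 15.5 mm above its underside; z up. At first it is fully down in the socket, axes along the model's. When the model lies flat on the anvil the pin has raised it 12 mm; it is then loose, rests on the pin and may lean by up to 5 degrees.
- die_stump (a point): Centre of the ochre die's stump, 12 mm above the die's centre. The stump is 10 x 10 mm wide and 7 mm high. At first its top is 1.5 mm lower than the neighbouring teeth and it is narrower than they are, so it cannot be gripped; once raised 12 mm its foot is 3.5 mm above the tops of the teeth.
- stand: Ejector stand, fixed: blue base plate 120 x 86 x 12 mm; on it a steel step 70 x 40 mm up to 16 mm and a steel anvil 50 mm (its x) x 22 mm (its y) whose flat top is 32 mm above the bench; from the middle of the anvil a brass pin rises. Origin at the centre of its underside, z up.
- pin_tip (a point): Centre of the flat top of the brass pin, 48 mm above the bench: the pin is 4 mm in diameter and stands 16 mm above the anvil's top. x and y as the stand.
- rack: Die rack, fixed: beech block 124 mm (its x) x 40 mm (its y) x 24 mm high with three pockets in a row along its x, 38 mm apart; origin at the centre of its underside. Two pockets hold finished dies, one is empty (a blue spot on its floor).
- pocket0 (a point): Centre of the floor of the first pocket, 38 mm to -x of the rack's centre and 8 mm above the bench. Each pocket is 21 mm (rack x) x 17 mm (rack y), 16 mm deep.
- pocket1 (a point): Centre of the floor of the middle pocket, as pocket0.
- pocket2 (a point): Centre of the floor of the third pocket, 38 mm to +x of the rack's centre, as pocket0.
- die_a_mid (a point): Centre of a finished cream die, same shape and size as the ochre one, standing in a pocket.
- die_b_mid (a point): Centre of a finished cream die with a green stump, same size, standing in a pocket.
- arch: Bystander: cream full-arch stone model, about 65 x 70 x 26 mm; origin under its centre.
- handpiece: Bystander: steel handpiece 150 mm long lying in a white cradle, 50 mm high; origin under its centre.

How it is judged:
On the way:
1. the model sits on the anvil with the pin through its hole and the die pushed up at least 9 mm in its socket, not held by the fingers (z of model_mid in the frame of stand below 0.049 m and horizontal distance between model_mid and pin_tip below 0.01 m and z of die_mid in the frame of model_mid above 0.0145 m and horizontal distance between die_mid and model_mid below 0.006 m and contact force between the fingers and die below 0.5 N), for 0.2 s.
At the end, for the whole second after the job is handed in: the ochre die stands upright (within 15 degrees) and at rest fully down (within 3 mm) in the rack's empty pocket, and the model sits level on the anvil (within 3 mm) with the pin in its hole ((horizontal distance between die_mid and pocket0 below 0.007 m or horizontal distance between die_mid and pocket1 below 0.007 m or horizontal distance between die_mid and pocket2 below 0.007 m) and z of die_mid in the frame of rack below 0.0265 m and angle between die_mid's own z axis and vertical below 0.26 rad and linear speed of die below 0.02 m/s and z of model_mid in the frame of stand between 0.043 and 0.049 m and horizontal distance between model_mid and pin_tip below 0.01 m and angle between model_mid's own z axis and vertical below 0.08 rad); the robot touches nothing.
It fails at once if the model bears on the pin or the anvil with more than 22 N (contact force between model and stand above 22 N).
It fails at once if the ochre die falls on the bench (height (world z) of die_mid below 0.0135 m).
It fails at once if a finished die is moved more than 10 mm (distance of any of die_a_mid, die_b_mid from where it was at the start of the episode above 0.01 m).
It fails at once if the full-arch model or the handpiece is moved more than 30 mm (distance of any of arch, handpiece from where it was at the start of the episode above 0.03 m).
It also fails if it takes over 67 s, if anything falls off the work surface, if the arm or the gripper's body presses on something with over 40 N, if the wrist force passes 120 N, or if a joint passes its speed limit or range.

## Working session

There is one attempt and no reset: what is moved stays moved. The work goes in short steps, Python scripts to look and compute and a tool call to move; the robot and the scene stay as the last step left them, time stands still between calls to the robot, and variables do not carry over. Pictures are saved under pics/ and viewed, at most 10 in all, crops included, and the job is handed in when it is done.

Besides the shell and the picture viewer there is one more tool, called after "Request:" in YAML: its name, and indented under it one key for each argument. move_arm: Moves the arm, as the interface text tells. Its arguments: {"type":"object","properties":{"rows":{"type":"array"},"newtons":{"type":"number"}},"required":["rows"]}

```bash
mkdir -p pics; cat > h.py <<'E'
import numpy as np, cv2, pickle
from scipy.spatial.transform import Rotation as R
from plant import r, snapshot
def shot(n,f):
    s=snapshot(n); cv2.imwrite(f'pics/{f}.png',s['color'][:,:,::-1]); pickle.dump(s,open(f'{f}.pkl','wb')); return s
def cloud(s):
    K=s['mtx']; d=s['depth']; v,u=np.mgrid[:400,:640]
    x=(u-K[0,2])/K[0,0]*d; y=(v-K[1,2])/K[1,1]*d
    o=np.array(s['orientation']); M=R.from_quat(o).as_matrix() if o.size==4 else o.reshape(3,3)
    return np.stack([x,-y,-d],-1)@M.T+np.array(s['eye'])
def totool(dw):
    return R.from_quat(r.get_state()['eef_rot']).inv().apply(dw)
E
python3 - <<'E'
from h import *
for n in('scene','top'):
    s=shot(n,n+'0'); print(n,s['eye'],s['orientation'],s['mtx'])
st=r.get_state(); print(st)
E
```

```text
scene [ 1.46015108 -0.15577406  0.7077769 ] [0.34926402 0.28600214 0.57507206 0.6822826 ] [[477.71982681   0.         316.79310311]
 [  0.         477.71982681 187.6974091 ]
 [  0.           0.           1.        ]]
top [0.4530911  0.02663421 0.8628879 ] [-0.06793274  0.06188913  0.7046693  -0.70355956] [[438.33606998   0.         313.68929711]
 [  0.         438.33606998 198.95409814]
 [  0.           0.           1.        ]]
{'clock': 0.1, 'q': array([-1.09122711,  0.68991147, -0.19454037,  1.56622545,  0.15728327,
        0.90246805, -0.2150527 ]), 'qd': array([-0.00055222, -0.00126487,  0.00028773, -0.0040133 , -0.00034649,
       -0.00053196,  0.00127548]), 'joint_torque': array([-3.07444978e-03, -5.28503251e+01, -1.27139971e+00, -1.53837347e+01,
       -5.25416562e-02,  1.94457774e-03,  3.02688579e-05]), 'tool_pos': array([0.26935738, 0.5636622 , 0.4039873 ]), 'eef_rot': array([ 2.20981748e-01,  9.75277606e-01, -7.99704709e-04, -1.36911340e-04]), 'contact_force': array([-0.80932769,  0.07154299,  0.35305036]), 'moment': array([-0.01111399, -0.06055692,  0.03255484]), 'finger_force': 0.0, 'opening': 1.0011115255359595}
```

View pics/top0.png

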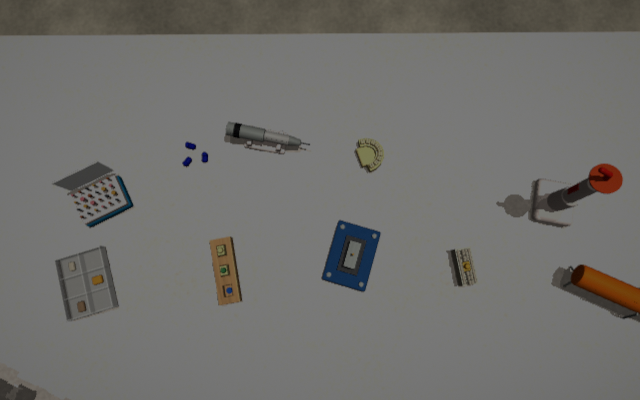

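The top view shows the model at (465,267), the stand at (351,256) and the rack at (226,270), with its empty pocket (blue spot) at (229,291). The arch is at (370,154) and the handpiece at (267,137).

```bash
python3 - <<'E'
from h import *
s=pickle.load(open('top0.pkl','rb')); P=cloud(s)
def box(name,u0,u1,v0,v1,z0,z1):
    p=P[v0:v1,u0:u1].reshape(-1,3); p=p[(p[:,2]>z0)&(p[:,2]<z1)]
    c,sz,a=cv2.minAreaRect((p[:,:2]*1000).astype(np.float32)); print(name,len(p),np.round(c,1),np.round(sz,1),round(a,1),'z',np.percentile(p[:,2],[5,50,95]).round(4))
box('model all',440,490,240,295,.02,.06)
box('model deck',440,490,240,295,.024,.031)
box('teeth',440,490,240,295,.033,.06)
box('stand base',315,390,215,300,.008,.014)
box('step',315,390,215,300,.0145,.019)
box('anvil',315,390,215,300,.027,.036)
box('rack',200,250,230,310,.018,.028)
box('pin',315,390,215,300,.04,.06)
for n,u,v in(('bench',300,330),('pocket',229,291),('dieg',224,270),('diecream',220,250),('die',467,266),('pin',351,256)): print(n,P[v,u].round(4))
c=s['color'][:,:,::-1]
t=np.hstack([cv2.resize(c[235:300,435:500],None,fx=6,fy=6,interpolation=2),cv2.resize(c[235:310,200:260],(320,390),interpolation=2)])
cv2.imwrite('pics/c1.png',t)
E
```

```text
model all 648 [ 480.8 -252.4] [69.9 31.3] 8.4 z [0.024  0.0285 0.0359]
model deck 431 [ 480.6 -252.5] [70.  31.2] 9.3 z [0.0251 0.0277 0.0304]
teeth 150 [ 479.1 -252.3] [65.4 11.5] 9.6 z [0.0334 0.0349 0.0373]
stand base 1944 [502.6 -38. ] [ 85.8 120. ] 73.2 z [0.0089 0.0112 0.0136]
step 352 [502.7 -40.2] [ 74.  108.2] 73.1 z [0.0146 0.0157 0.0179]
anvil 308 [502.6 -38. ] [21.8 50. ] 73.7 z [0.029  0.0313 0.0335]
rack 1158 [473.6 203.4] [124.   40.9] 10.8 z [0.0207 0.0233 0.0259]
pin 4 [502.1 -38.2] [1.8 1.8] 89.4 z [0.0457 0.0458 0.0494]
bench [ 0.3606  0.0602 -0.0013]
pocket [0.4334 0.1957 0.0095]
dieg [0.4724 0.2006 0.0383]
diecream [0.5094 0.2096 0.0381]
die [ 0.4794 -0.2521  0.0341]
pin [ 0.4983 -0.0365  0.0311]
```

View pics/c1.png

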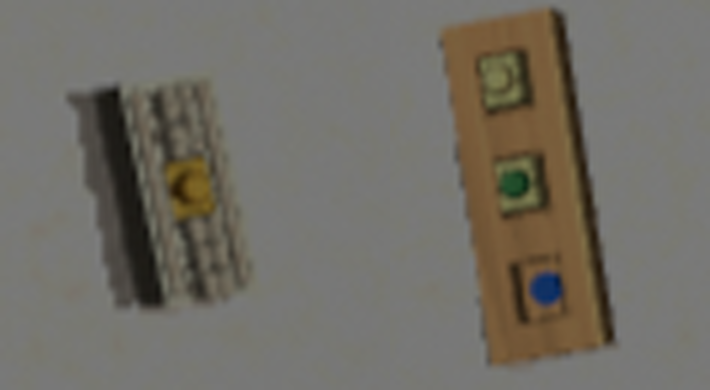

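```bash
cat >> h.py <<'E'
def plan(x,y,z,yaw):
    "spin first, then shift in the turned axes; yaw (deg) = world heading of tool x"
    st=r.get_state(); M=R.from_quat(st['eef_rot']).as_matrix(); c=np.degrees(np.arctan2(M[1,0],M[0,0]))
    sp=-((yaw-c+180)%360-180); M2=M@R.from_rotvec([0,0,np.radians(sp)]).as_matrix()
    d=M2.T@(np.array([x,y,z])-st['tool_pos'])
    print('spin',np.radians(sp).round(4),'then shift',d.round(4),'yaw now',c.round(2),'tilt',M[:,2].round(4),'t',round(st['clock'],2))
E
python3 - <<'E'
from h import *
P=cloud(pickle.load(open('top0.pkl','rb')))
m=(P[...,2]>.065)&(P[...,1]<.3); v,u=np.nonzero(m)
n,l,s,c=cv2.connectedComponentsWithStats(m.astype(np.uint8))
for i in range(1,n):
    if s[i,4]>15: p=P[l==i]; print(s[i],p.min(0).round(3),p.max(0).round(3))
plan(.4806,-.2525,.30,189.2)
E
```

```text
[ 559  162   64   45 1423] [ 0.453 -0.452  0.065] [0.633 0.027 0.863]
[579 268  61  39 913] [ 0.408 -0.541  0.065] [0.475 0.027 0.863]
spin -0.6062 then shift [-0.0781 -0.8393  0.1051] yaw now 154.47 tilt [-6.0e-04 -1.5e-03 -1.0e+00] t 0.1
```

Request:
move_arm:
  rows:
    - [0, 0, 0.0, -0.101, 0.088]
    - [0, 0, 0, -0.101, 0.088]
    - [0, 0, 0, -0.101, 0.088]
    - [0, 0, 0, -0.101, 0.088]
    - [0, 0, 0, -0.101, 0.088]
    - [0, 0, 0, -0.101, 0.088]
    - [-0.003, -0.038, 0, 0, 0.088]
    - [-0.003, -0.038, 0, 0, 0.088]
    - [-0.003, -0.038, 0, 0, 0.088]
    - [-0.003, -0.038, 0, 0, 0.088]

```text
clock: 0.93
tool_pos: [0.3056, 0.414, 0.4043]
eef_rot: [-0.08, 0.997, -0.0, -0.0]
contact_force: [1.4, -0.3, -1.3]
opening: 0.999
finger_force: 0.0
```

Request:
move_arm:
  rows:
    - [-0.004, -0.038, 0, 0, 0.088]
    - [-0.004, -0.038, 0, 0, 0.088]
    - [-0.004, -0.038, 0, 0, 0.088]
    - [-0.004, -0.038, 0, 0, 0.088]
    - [-0.004, -0.038, 0, 0, 0.088]
    - [-0.004, -0.038, 0, 0, 0.088]
    - [-0.004, -0.038, 0, 0, 0.088]
    - [-0.004, -0.038, 0, 0, 0.088]
    - [-0.004, -0.038, 0, 0, 0.088]
    - [-0.004, -0.038, 0, 0, 0.088]

```text
clock: 1.77
tool_pos: [0.4057, 0.0451, 0.4047]
eef_rot: [-0.08, 0.997, 0.0, -0.0]
contact_force: [1.0, 0.9, 0.0]
opening: 0.999
finger_force: 0.0
```

Request:
move_arm:
  rows:
    - [-0.003, -0.038, 0, 0, 0.088]
    - [-0.003, -0.038, 0, 0, 0.088]
    - [-0.003, -0.038, 0, 0, 0.088]
    - [-0.003, -0.038, 0, 0, 0.088]
    - [-0.003, -0.038, 0, 0, 0.088]
    - [-0.003, -0.038, 0, 0, 0.088]
    - [0, -0.03, 0, 0, 0.088]
    - [0, -0.02, 0, 0, 0.088]
    - [0, 0, 0, 0, 0.088]

```text
clock: 2.52
tool_pos: [0.4674, -0.2298, 0.404]
eef_rot: [-0.076, 0.997, -0.001, -0.0]
contact_force: [-0.6, -0.4, -0.6]
opening: 1.002
finger_force: 0.0
```

```bash
python3 - <<'E'
from h import *
plan(.4806,-.2525,.172,189.2)
s=shot('wrist','w1')
E
```

```text
spin -0.0086 then shift [-0.0095 -0.0239  0.232 ] yaw now -171.29 tilt [-3.0e-04 -2.4e-03 -1.0e+00] t 2.52
```

View pics/w1.png

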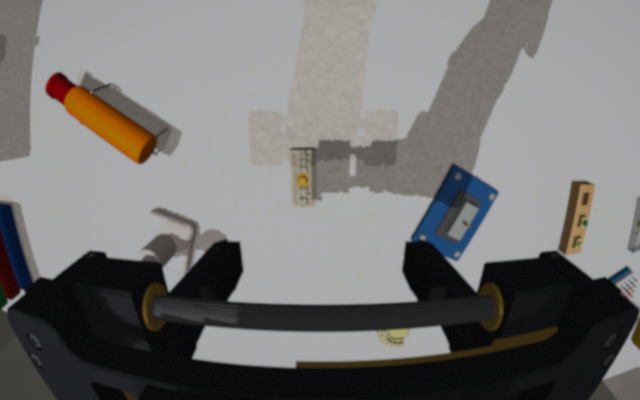

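The wrist view shows the model upright at (303,177), lined up with the tool, and the stand at (457,213). Nothing is in the way, so I'm going down.

Request:
move_arm:
  rows:
    - [-0.0095, -0.024, 0, -0.0086, 0.088]
    - [0, 0, 0.04, 0, 0.088]
    - [0, 0, 0.04, 0, 0.088]
    - [0, 0, 0.04, 0, 0.088]
    - [0, 0, 0.04, 0, 0.088]
    - [0, 0, 0.03, 0, 0.088]
    - [0, 0, 0.02, 0, 0.088]
    - [0, 0, 0.01, 0, 0.088]
    - [0, 0, 0, 0, 0.088]

```text
clock: 3.32
tool_pos: [0.4806, -0.2448, 0.183]
eef_rot: [-0.085, 0.996, 0.001, -0.002]
contact_force: [-0.2, -0.3, 0.2]
opening: 0.999
finger_force: 0.0
```

```bash
python3 - <<'E'
from h import *
plan(.4806,-.2525,.172,189.2)
E
```

```text
spin 0.0106 then shift [ 0.0012 -0.0076  0.011 ] yaw now -170.19 tilt [-0.0035  0.0024 -1.    ] t 3.32
```

Request:
move_arm:
  rows:
    - [0.001, -0.0076, 0, 0.01, 0.088]
    - [0, 0, 0.011, 0, 0.088]
    - [0, 0, 0, 0, 0.088]
    - [0, 0, 0, 0, 0.02]
    - [0, 0, 0, 0, 0.02]
    - [0, 0, 0, 0, 0.02]
    - [0, 0, 0, 0, 0.02]
    - [0, 0, 0, 0, 0.02]
    - [0, 0, 0, 0, 0.02]
    - [0, 0, 0, 0, 0.02]
  newtons: 40

```text
clock: 4.15
tool_pos: [0.4813, -0.2543, 0.1737]
eef_rot: [-0.079, 0.997, 0.0, 0.0]
contact_force: [-0.0, 0.9, -0.4]
opening: 0.495
finger_force: 0.0
```

Request:
move_arm:
  rows:
    - [0, 0, 0, 0, 0.02]
    - [0, 0, 0, 0, 0.02]
    - [0, 0, 0, 0, 0.02]
    - [0, 0, 0, 0, 0.02]

```text
clock: 4.48
tool_pos: [0.4813, -0.2543, 0.1737]
eef_rot: [-0.079, 0.997, 0.0, 0.0]
contact_force: [0.8, 0.2, 0.9]
opening: 0.339
finger_force: 40.0
```

```bash
python3 - <<'E'
from h import *
st=r.get_state(); print(st['tool_pos'],st['opening']*.0881,st['finger_force'],st['contact_force'])
plan(.4806,-.2525,.3,189.2)
plan(.5026,-.038,.3,163.5)
E
```

```text
[ 0.48132157 -0.25428812  0.17368469] 0.029828276124586835 40.00006497837603 [0.75940319 0.19144521 0.89212445]
spin -0.0017 then shift [ 0.0004  0.0019 -0.1263] yaw now -170.9 tilt [-0.e+00  1.e-04 -1.e+00] t 4.48
spin 0.4468 then shift [ 0.041   0.2134 -0.1263] yaw now -170.9 tilt [-0.e+00  1.e-04 -1.e+00] t 4.48
```

Request:
move_arm:
  rows:
    - [0, 0, -0.01, 0, 0.02]
    - [0, 0, -0.03, 0, 0.02]
    - [0, 0, -0.03, 0, 0.02]
    - [0, 0, -0.03, 0.08, 0.02]
    - [0, 0, -0.026, 0.08, 0.02]
    - [0, 0, 0, 0.08, 0.02]
    - [0, 0, 0, 0.08, 0.02]
    - [0, 0, 0, 0.08, 0.02]
    - [0, 0, 0, 0.047, 0.02]

```text
clock: 5.23
tool_pos: [0.481, -0.2543, 0.3006]
eef_rot: [0.145, 0.989, -0.0, 0.0]
contact_force: [0.0, 0.0, -0.4]
opening: 0.337
finger_force: 40.0
```

Request:
move_arm:
  rows:
    - [0.007, 0.03, 0, 0, 0.02]
    - [0.007, 0.035, 0, 0, 0.02]
    - [0.007, 0.035, 0, 0, 0.02]
    - [0.007, 0.035, 0, 0, 0.02]
    - [0.007, 0.035, 0, 0, 0.02]
    - [0.006, 0.03, 0, 0, 0.02]
    - [0, 0.013, 0, 0, 0.02]
    - [0, 0, 0, 0, 0.02]
    - [0, 0, 0, 0, 0.02]

```text
clock: 5.98
tool_pos: [0.5025, -0.0382, 0.3001]
eef_rot: [0.143, 0.99, -0.0, 0.0]
contact_force: [-0.4, -0.5, -1.6]
opening: 0.334
finger_force: 40.0
```

```bash
python3 - <<'E'
from h import *
plan(.5026,-.038,.235,163.5)
s=shot('top','t2');s=shot('scene','s2')
st=r.get_state(); print(st['tool_pos'],st['contact_force'],st['finger_force'],st['opening'])
c=s['color'][:,:,::-1]
E
```

```text
spin 0.0015 then shift [-0.0001  0.0002  0.0651] yaw now 163.58 tilt [ 1.e-04 -2.e-04 -1.e+00] t 5.98
[ 0.50213166 -0.04024647  0.29989836] [ 0.10516897 -0.60842119 -1.38878774] 39.99962752684951 0.3360129355395863
```

View pics/s2.png

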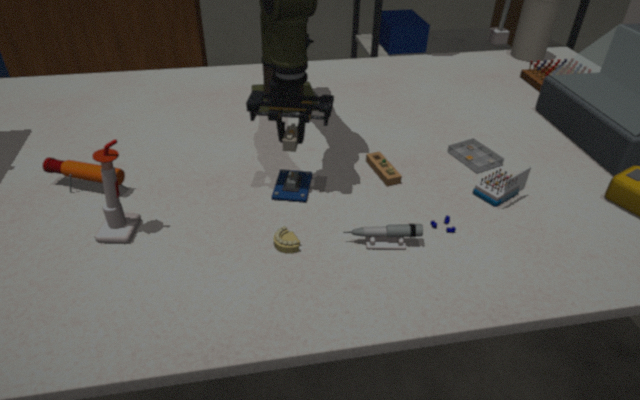

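Request:
move_arm:
  rows:
    - [0, 0, 0.03, 0, 0.02]
    - [0, 0, 0.025, 0, 0.02]
    - [0, 0, 0.01, 0, 0.02]
    - [0, 0, 0, 0, 0.02]

```text
clock: 6.42
tool_pos: [0.5015, -0.04, 0.2329]
eef_rot: [0.145, 0.989, -0.001, -0.002]
contact_force: [0.6, 0.1, -0.4]
opening: 0.338
finger_force: 40.0
```

Request:
move_arm:
  rows:
    - [0, 0, 0, 0, 0.02]
    - [0, 0, 0, 0, 0.02]
    - [0, 0, 0, 0, 0.02]

```text
clock: 6.67
tool_pos: [0.503, -0.0388, 0.2359]
eef_rot: [0.144, 0.99, 0.0, 0.001]
contact_force: [0.3, 0.8, -1.4]
opening: 0.337
finger_force: 40.0
```

```bash
cat > s.py <<'E'
from h import *
st=r.get_state(); print(st['tool_pos'].round(4),st['contact_force'].round(2),st['finger_force'].round(1),st['opening'].round(4),round(st['clock'],2))
E
python3 s.py; python3 - <<'E'
from h import *
plan(.5026,-.038,.2217,163.5)
E
```

```text
spin -0.0009 then shift [0.0006 0.0007 0.0142] yaw now 163.45 tilt [ 2.2e-03  1.0e-04 -1.0e+00] t 6.67Traceback (most recent call last):
  File "s.py", line 2, in <module>
    st=r.get_state(); print(st['tool_pos'].round(4),st['contact_force'].round(2),st['finger_force'].round(1),st['opening'].round(4),round(st['clock'],2))
                                                                                 ^^^^^^^^^^^^^^^^^^^^^^^^
AttributeError: 'float' object has no attribute 'round'
```

Request:
move_arm:
  rows:
    - [0, 0, 0.006, 0, 0.02]
    - [0, 0, 0.005, 0, 0.02]
    - [0, 0, 0, 0, 0.02]

```text
clock: 6.92
tool_pos: [0.5024, -0.0384, 0.2232]
eef_rot: [0.143, 0.99, -0.0, -0.0]
contact_force: [0.5, 0.3, -2.0]
opening: 0.335
finger_force: 40.0
```

Request:
move_arm:
  rows:
    - [0, 0, 0.001, 0, 0.02]
    - [0, 0, 0, 0, 0.02]

```text
clock: 7.08
tool_pos: [0.5025, -0.0384, 0.2225]
eef_rot: [0.144, 0.99, -0.0, -0.0]
contact_force: [0.4, -1.1, -0.6]
opening: 0.338
finger_force: 40.0
```

Request:
move_arm:
  rows:
    - [0, 0, 0.0006, 0, 0.02]
    - [0, 0, 0, 0, 0.02]

```text
clock: 7.25
tool_pos: [0.5025, -0.0384, 0.2221]
eef_rot: [0.144, 0.99, 0.0, 0.0]
contact_force: [-0.2, 0.2, -1.3]
opening: 0.34
finger_force: 40.0
```

Request:
move_arm:
  rows:
    - [0, 0, 0.0005, 0, 0.02]
    - [0, 0, 0, 0, 0.02]

```text
clock: 7.42
tool_pos: [0.5025, -0.0385, 0.2216]
eef_rot: [0.144, 0.99, 0.0, 0.0]
contact_force: [0.3, -1.0, -0.7]
opening: 0.337
finger_force: 40.0
```

Request:
move_arm:
  rows:
    - [0, 0, 0.0005, 0, 0.02]
    - [0, 0, 0, 0, 0.02]

```text
clock: 7.58
tool_pos: [0.5026, -0.0385, 0.2212]
eef_rot: [0.144, 0.99, 0.0, 0.0]
contact_force: [-0.7, 0.4, 1.1]
opening: 0.338
finger_force: 40.0
```

Request:
move_arm:
  rows:
    - [0, 0, 0.0005, 0, 0.02]
    - [0, 0, 0, 0, 0.02]

```text
clock: 7.75
tool_pos: [0.5026, -0.0385, 0.221]
eef_rot: [0.144, 0.99, 0.0, 0.0]
contact_force: [-0.7, -0.0, 4.4]
opening: 0.337
finger_force: 40.0
```

Request:
move_arm:
  rows:
    - [0, 0, 0.0005, 0, 0.02]
    - [0, 0, 0, 0, 0.02]

```text
clock: 7.92
tool_pos: [0.5026, -0.0385, 0.2207]
eef_rot: [0.144, 0.99, -0.0, 0.0]
contact_force: [-1.6, 0.4, 7.8]
opening: 0.333
finger_force: 40.0
```

Request:
move_arm:
  rows:
    - [0.0006, 0, -0.0015, 0, 0.02]
    - [0, 0, 0.0014, 0, 0.02]
    - [0, 0, 0, 0, 0.02]

```text
clock: 8.17
tool_pos: [0.502, -0.0383, 0.2207]
eef_rot: [0.144, 0.99, 0.0, 0.0]
contact_force: [-1.7, 0.4, 8.3]
opening: 0.339
finger_force: 40.0
```

Request:
move_arm:
  rows:
    - [0.0006, 0, -0.0015, 0, 0.02]
    - [0, 0, 0.0015, 0, 0.02]
    - [0, 0, 0, 0, 0.02]

```text
clock: 8.42
tool_pos: [0.5014, -0.0381, 0.2206]
eef_rot: [0.144, 0.99, 0.0, 0.0]
contact_force: [-1.2, -0.3, 8.7]
opening: 0.34
finger_force: 40.0
```

Request:
move_arm:
  rows:
    - [0.0006, 0, -0.0015, 0, 0.02]
    - [0, 0, 0.0015, 0, 0.02]
    - [0, 0, 0, 0, 0.02]

```text
clock: 8.67
tool_pos: [0.5008, -0.0379, 0.2206]
eef_rot: [0.144, 0.99, -0.0, 0.0]
contact_force: [-0.2, 0.5, 10.1]
opening: 0.341
finger_force: 40.0
```

Request:
move_arm:
  rows:
    - [0.0006, 0, -0.0015, 0, 0.02]
    - [0, 0, 0.0015, 0, 0.02]
    - [0, 0, 0, 0, 0.02]

```text
clock: 8.92
tool_pos: [0.5002, -0.0378, 0.2206]
eef_rot: [0.144, 0.99, 0.0, 0.0]
contact_force: [-1.5, 0.2, 9.8]
opening: 0.338
finger_force: 40.0
```

Request:
move_arm:
  rows:
    - [0.0006, 0, -0.0015, 0, 0.02]
    - [0, 0, 0.0015, 0, 0.02]
    - [0, 0, 0, 0, 0.02]

```text
clock: 9.17
tool_pos: [0.4996, -0.0376, 0.2205]
eef_rot: [0.144, 0.99, -0.0, 0.0]
contact_force: [-0.5, -0.4, 10.8]
opening: 0.336
finger_force: 40.0
```

Request:
move_arm:
  rows:
    - [0.0006, 0, -0.0015, 0, 0.02]
    - [0, 0, 0.0015, 0, 0.02]
    - [0, 0, 0, 0, 0.02]

```text
clock: 9.42
tool_pos: [0.4991, -0.0374, 0.2205]
eef_rot: [0.144, 0.99, -0.0, 0.0]
contact_force: [0.2, 0.3, 11.4]
opening: 0.335
finger_force: 40.0
```

Request:
move_arm:
  rows:
    - [0.0006, 0, -0.0015, 0, 0.02]
    - [0, 0, 0.0012, 0, 0.02]
    - [0, 0, 0, 0, 0.02]

```text
clock: 9.67
tool_pos: [0.4984, -0.0373, 0.2207]
eef_rot: [0.144, 0.99, -0.0, 0.0]
contact_force: [-2.0, 0.0, 8.6]
opening: 0.335
finger_force: 40.0
```

Request:
move_arm:
  rows:
    - [0.0006, 0, -0.0015, 0, 0.02]
    - [0, 0, 0.0014, 0, 0.02]
    - [0, 0, 0, 0, 0.02]

```text
clock: 9.92
tool_pos: [0.4978, -0.0371, 0.2207]
eef_rot: [0.144, 0.99, -0.0, 0.0]
contact_force: [-0.9, 0.1, 8.0]
opening: 0.333
finger_force: 40.0
```

Request:
move_arm:
  rows:
    - [0.0006, 0, -0.0015, 0, 0.02]
    - [0, 0, 0.0014, 0, 0.02]
    - [0, 0, 0, 0, 0.02]

```text
clock: 10.17
tool_pos: [0.4973, -0.0369, 0.2207]
eef_rot: [0.144, 0.99, -0.0, -0.0]
contact_force: [-0.5, -0.2, 7.8]
opening: 0.338
finger_force: 40.0
```

Request:
move_arm:
  rows:
    - [0.0006, 0, -0.0015, 0, 0.02]
    - [0, 0, 0.0014, 0, 0.02]
    - [0, 0, 0, 0, 0.02]

```text
clock: 10.42
tool_pos: [0.4967, -0.0367, 0.2208]
eef_rot: [0.144, 0.99, -0.0, -0.0]
contact_force: [-1.7, 0.3, 6.5]
opening: 0.339
finger_force: 40.0
```

Request:
move_arm:
  rows:
    - [0.0006, 0, -0.0015, 0, 0.02]
    - [0, 0, 0.0014, 0, 0.02]
    - [0, 0, 0, 0, 0.02]

```text
clock: 10.67
tool_pos: [0.4961, -0.0366, 0.2209]
eef_rot: [0.144, 0.99, 0.0, -0.0]
contact_force: [-1.7, 0.2, 4.9]
opening: 0.337
finger_force: 40.0
```

Request:
move_arm:
  rows:
    - [0.0006, 0, -0.0015, 0, 0.02]
    - [0, 0, 0.0014, 0, 0.02]
    - [0, 0, 0, 0, 0.02]

```text
clock: 10.92
tool_pos: [0.4956, -0.0364, 0.221]
eef_rot: [0.144, 0.99, 0.0, -0.0]
contact_force: [-2.2, -1.1, 4.0]
opening: 0.338
finger_force: 40.0
```

Request:
move_arm:
  rows:
    - [0.0006, 0, -0.0015, 0, 0.02]
    - [0, 0, 0.0014, 0, 0.02]
    - [0, 0, 0, 0, 0.02]

```text
clock: 11.17
tool_pos: [0.495, -0.0362, 0.221]
eef_rot: [0.144, 0.99, 0.0, -0.0]
contact_force: [0.0, 0.1, 2.9]
opening: 0.336
finger_force: 40.0
```

Request:
move_arm:
  rows:
    - [0, -0.0008, -0.0015, 0, 0.02]
    - [0, 0, 0.0019, 0, 0.02]
    - [0, 0, 0, 0, 0.02]

```text
clock: 11.42
tool_pos: [0.4949, -0.0372, 0.2209]
eef_rot: [0.144, 0.99, -0.0, 0.0]
contact_force: [-1.0, -0.6, 6.4]
opening: 0.335
finger_force: 40.0
```

Request:
move_arm:
  rows:
    - [-0.0006, 0, -0.0015, 0, 0.02]
    - [0, 0, 0.0015, 0, 0.02]
    - [0, 0, 0, 0, 0.02]

```text
clock: 11.67
tool_pos: [0.4956, -0.0373, 0.2209]
eef_rot: [0.144, 0.99, 0.0, 0.0]
contact_force: [0.7, -0.5, 6.3]
opening: 0.337
finger_force: 40.0
```

Request:
move_arm:
  rows:
    - [-0.0006, 0, -0.0015, 0, 0.02]
    - [0, 0, 0.0015, 0, 0.02]
    - [0, 0, 0, 0, 0.02]

```text
clock: 11.92
tool_pos: [0.4961, -0.0374, 0.2208]
eef_rot: [0.144, 0.99, 0.0, 0.0]
contact_force: [0.1, -0.3, 5.7]
opening: 0.338
finger_force: 40.0
```

Request:
move_arm:
  rows:
    - [-0.0006, 0, -0.0015, 0, 0.02]
    - [0, 0, 0.0015, 0, 0.02]
    - [0, 0, 0, 0, 0.02]

```text
clock: 12.17
tool_pos: [0.4967, -0.0375, 0.2208]
eef_rot: [0.144, 0.99, 0.0, 0.0]
contact_force: [0.2, 1.2, 5.9]
opening: 0.337
finger_force: 40.0
```

Request:
move_arm:
  rows:
    - [-0.0006, 0, -0.0015, 0, 0.02]
    - [0, 0, 0.0015, 0, 0.02]
    - [0, 0, 0, 0, 0.02]

```text
clock: 12.42
tool_pos: [0.4973, -0.0377, 0.2208]
eef_rot: [0.144, 0.99, 0.0, 0.0]
contact_force: [-0.7, 0.4, 5.8]
opening: 0.339
finger_force: 40.0
```

Request:
move_arm:
  rows:
    - [-0.0006, 0, -0.0015, 0, 0.02]
    - [0, 0, 0.0015, 0, 0.02]
    - [0, 0, 0, 0, 0.02]

```text
clock: 12.67
tool_pos: [0.4978, -0.0379, 0.2208]
eef_rot: [0.144, 0.99, 0.0, 0.0]
contact_force: [-0.4, 0.5, 5.6]
opening: 0.336
finger_force: 40.0
```

Request:
move_arm:
  rows:
    - [-0.0006, 0, -0.0015, 0, 0.02]
    - [0, 0, 0.0015, 0, 0.02]
    - [0, 0, 0, 0, 0.02]

```text
clock: 12.92
tool_pos: [0.4984, -0.0381, 0.2208]
eef_rot: [0.144, 0.99, 0.0, 0.0]
contact_force: [-1.2, -0.3, 6.1]
opening: 0.335
finger_force: 40.0
```

Request:
move_arm:
  rows:
    - [-0.0006, 0, -0.0015, 0, 0.02]
    - [0, 0, 0.0015, 0, 0.02]
    - [0, 0, 0, 0, 0.02]

```text
clock: 13.17
tool_pos: [0.499, -0.0382, 0.2208]
eef_rot: [0.144, 0.99, 0.0, 0.0]
contact_force: [-0.3, 0.2, 6.1]
opening: 0.336
finger_force: 40.0
```

Request:
move_arm:
  rows:
    - [-0.0006, 0, -0.0015, 0, 0.02]
    - [0, 0, 0.0015, 0, 0.02]
    - [0, 0, 0, 0, 0.02]

```text
clock: 13.42
tool_pos: [0.4996, -0.0384, 0.2208]
eef_rot: [0.144, 0.99, 0.0, 0.0]
contact_force: [-0.0, -0.3, 5.5]
opening: 0.336
finger_force: 40.0
```

Request:
move_arm:
  rows:
    - [-0.0006, 0, -0.0015, 0, 0.02]
    - [0, 0, 0.0015, 0, 0.02]
    - [0, 0, 0, 0, 0.02]

```text
clock: 13.67
tool_pos: [0.5001, -0.0386, 0.2208]
eef_rot: [0.144, 0.99, 0.0, 0.0]
contact_force: [-0.2, -0.8, 6.0]
opening: 0.334
finger_force: 40.0
```

Request:
move_arm:
  rows:
    - [-0.0006, 0, -0.0015, 0, 0.02]
    - [0, 0, 0.0015, 0, 0.02]
    - [0, 0, 0, 0, 0.02]

```text
clock: 13.92
tool_pos: [0.5007, -0.0388, 0.2208]
eef_rot: [0.144, 0.99, 0.0, 0.0]
contact_force: [-0.6, -0.1, 5.7]
opening: 0.338
finger_force: 40.0
```

Request:
move_arm:
  rows:
    - [-0.0006, 0, -0.0015, 0, 0.02]
    - [0, 0, 0.0015, 0, 0.02]
    - [0, 0, 0, 0, 0.02]

```text
clock: 14.17
tool_pos: [0.5013, -0.0389, 0.2208]
eef_rot: [0.144, 0.99, 0.0, 0.0]
contact_force: [-0.7, 0.6, 6.0]
opening: 0.339
finger_force: 40.0
```

Request:
move_arm:
  rows:
    - [-0.0006, 0, -0.0015, 0, 0.02]
    - [0, 0, 0.0015, 0, 0.02]
    - [0, 0, 0, 0, 0.02]

```text
clock: 14.42
tool_pos: [0.5019, -0.0391, 0.2208]
eef_rot: [0.144, 0.99, 0.0, 0.0]
contact_force: [0.4, -0.4, 5.9]
opening: 0.335
finger_force: 40.0
```

Request:
move_arm:
  rows:
    - [-0.0006, 0, -0.0015, 0, 0.02]
    - [0, 0, 0.0015, 0, 0.02]
    - [0, 0, 0, 0, 0.02]

```text
clock: 14.67
tool_pos: [0.5025, -0.0392, 0.2208]
eef_rot: [0.144, 0.99, 0.0, 0.0]
contact_force: [0.0, 0.2, 6.4]
opening: 0.335
finger_force: 40.0
```

Request:
move_arm:
  rows:
    - [-0.0006, 0, -0.0015, 0, 0.02]
    - [0, 0, 0.0015, 0, 0.02]
    - [0, 0, 0, 0, 0.02]

```text
clock: 14.92
tool_pos: [0.503, -0.0394, 0.2208]
eef_rot: [0.144, 0.99, 0.0, 0.0]
contact_force: [-0.6, 0.5, 6.0]
opening: 0.341
finger_force: 40.0
```

Request:
move_arm:
  rows:
    - [-0.0006, 0, -0.0015, 0, 0.02]
    - [0, 0, 0.0015, 0, 0.02]
    - [0, 0, 0, 0, 0.02]

```text
clock: 15.17
tool_pos: [0.5036, -0.0396, 0.2208]
eef_rot: [0.144, 0.99, 0.0, 0.0]
contact_force: [-0.5, 0.0, 5.7]
opening: 0.335
finger_force: 40.0
```

Request:
move_arm:
  rows:
    - [-0.0006, 0, -0.0015, 0, 0.02]
    - [0, 0, 0.0015, 0, 0.02]
    - [0, 0, 0, 0, 0.02]

```text
clock: 15.42
tool_pos: [0.5042, -0.0398, 0.2207]
eef_rot: [0.144, 0.99, 0.0, 0.0]
contact_force: [-0.7, -0.1, 5.4]
opening: 0.334
finger_force: 40.0
```

Request:
move_arm:
  rows:
    - [-0.0006, 0, -0.0015, 0, 0.02]
    - [0, 0, 0.0015, 0, 0.02]
    - [0, 0, 0, 0, 0.02]

```text
clock: 15.67
tool_pos: [0.5047, -0.04, 0.2207]
eef_rot: [0.144, 0.99, 0.0, 0.0]
contact_force: [0.3, 0.2, 4.2]
opening: 0.335
finger_force: 40.0
```

Request:
move_arm:
  rows:
    - [-0.0006, 0, -0.0015, 0, 0.02]
    - [0, 0, 0.0016, 0, 0.02]
    - [0, 0, 0, 0, 0.02]

```text
clock: 15.92
tool_pos: [0.5053, -0.0401, 0.2206]
eef_rot: [0.144, 0.99, 0.0, 0.0]
contact_force: [-0.6, 0.2, 3.1]
opening: 0.337
finger_force: 40.0
```

Request:
move_arm:
  rows:
    - [-0.0006, 0, -0.0015, 0, 0.02]
    - [0, 0, 0.0016, 0, 0.02]
    - [0, 0, 0, 0, 0.02]

```text
clock: 16.17
tool_pos: [0.5061, -0.0403, 0.2202]
eef_rot: [0.144, 0.99, 0.0, 0.0]
contact_force: [1.1, -0.2, -1.9]
opening: 0.34
finger_force: 40.0
```

Request:
move_arm:
  rows:
    - [-0.0006, 0, -0.0015, 0, 0.02]
    - [0, 0, 0.0015, 0, 0.02]
    - [0, 0, 0, 0, 0.02]

```text
clock: 16.42
tool_pos: [0.5063, -0.0405, 0.2203]
eef_rot: [0.144, 0.99, 0.0, -0.0]
contact_force: [0.8, -0.5, -1.1]
opening: 0.338
finger_force: 40.0
```

Request:
move_arm:
  rows:
    - [-0.0006, 0, -0.0015, 0, 0.02]
    - [0, 0, 0.0016, 0, 0.02]
    - [0, 0, 0, 0, 0.02]

```text
clock: 16.67
tool_pos: [0.5067, -0.0406, 0.2203]
eef_rot: [0.144, 0.99, 0.0, -0.0]
contact_force: [0.3, -0.1, -1.4]
opening: 0.334
finger_force: 40.0
```

Request:
move_arm:
  rows:
    - [-0.0006, 0, -0.0015, 0, 0.02]
    - [0, 0, 0.0015, 0, 0.02]
    - [0, 0, 0, 0, 0.02]

```text
clock: 16.92
tool_pos: [0.5075, -0.0408, 0.2203]
eef_rot: [0.144, 0.99, 0.0, -0.0]
contact_force: [0.1, -0.1, -0.9]
opening: 0.338
finger_force: 40.0
```

Request:
move_arm:
  rows:
    - [-0.0006, 0, -0.0015, 0, 0.02]
    - [0, 0, 0.0015, 0, 0.02]
    - [0, 0, 0, 0, 0.02]

```text
clock: 17.17
tool_pos: [0.5079, -0.0409, 0.2203]
eef_rot: [0.144, 0.99, 0.0, -0.0]
contact_force: [-1.3, -0.0, -1.4]
opening: 0.336
finger_force: 40.0
```

Request:
move_arm:
  rows:
    - [0, 0, 0.0004, 0, 0.02]
    - [0, 0, 0, 0, 0.02]

```text
clock: 17.33
tool_pos: [0.5079, -0.0409, 0.2199]
eef_rot: [0.144, 0.99, 0.0, -0.0]
contact_force: [-1.8, -0.3, -1.3]
opening: 0.341
finger_force: 40.0
```

Request:
move_arm:
  rows:
    - [0, 0, 0.0004, 0, 0.02]
    - [0, 0, 0, 0, 0.02]

```text
clock: 17.5
tool_pos: [0.5079, -0.0409, 0.2195]
eef_rot: [0.144, 0.99, -0.0, -0.0]
contact_force: [-0.9, 0.0, -1.1]
opening: 0.333
finger_force: 40.0
```

Request:
move_arm:
  rows:
    - [0, 0, 0.0004, 0, 0.02]
    - [0, 0, 0, 0, 0.02]

```text
clock: 17.67
tool_pos: [0.5079, -0.0409, 0.2191]
eef_rot: [0.144, 0.99, 0.0, -0.0]
contact_force: [-0.9, -0.2, -1.0]
opening: 0.337
finger_force: 40.0
```

Request:
move_arm:
  rows:
    - [0, 0, 0.0005, 0, 0.02]
    - [0, 0, 0, 0, 0.02]

```text
clock: 17.83
tool_pos: [0.5079, -0.041, 0.2186]
eef_rot: [0.144, 0.99, -0.0, -0.0]
contact_force: [-0.6, -0.2, -1.1]
opening: 0.335
finger_force: 40.0
```

Request:
move_arm:
  rows:
    - [0, 0, 0.0005, 0, 0.02]
    - [0, 0, 0, 0, 0.02]

```text
clock: 18.0
tool_pos: [0.5079, -0.0409, 0.2181]
eef_rot: [0.144, 0.99, -0.0, -0.0]
contact_force: [-0.6, -0.3, -0.0]
opening: 0.341
finger_force: 40.0
```

Request:
move_arm:
  rows:
    - [0, 0, 0.0005, 0, 0.02]
    - [0, 0, 0, 0, 0.02]

```text
clock: 18.17
tool_pos: [0.5079, -0.0409, 0.2176]
eef_rot: [0.144, 0.99, -0.0, -0.0]
contact_force: [-0.9, 0.4, -0.6]
opening: 0.337
finger_force: 40.0
```

Request:
move_arm:
  rows:
    - [0, 0, 0.0004, 0, 0.02]
    - [0, 0, 0, 0, 0.02]

```text
clock: 18.33
tool_pos: [0.508, -0.0409, 0.2174]
eef_rot: [0.144, 0.99, -0.0, -0.0]
contact_force: [-2.1, 0.4, 1.3]
opening: 0.338
finger_force: 40.0
```

Request:
move_arm:
  rows:
    - [0, 0, 0.0005, 0, 0.02]
    - [0, 0, 0, 0, 0.02]

```text
clock: 18.5
tool_pos: [0.508, -0.0409, 0.217]
eef_rot: [0.144, 0.99, -0.0, 0.0]
contact_force: [-1.9, -0.1, 4.6]
opening: 0.339
finger_force: 40.0
```

Request:
move_arm:
  rows:
    - [0, 0, 0.0005, 0, 0.02]
    - [0, 0, 0, 0, 0.02]

```text
clock: 18.67
tool_pos: [0.508, -0.0409, 0.2167]
eef_rot: [0.144, 0.99, -0.0, 0.0]
contact_force: [-1.9, -0.2, 6.8]
opening: 0.333
finger_force: 40.0
```

Request:
move_arm:
  rows:
    - [0, 0, 0.0003, 0, 0.02]
    - [0, 0, 0, 0, 0.02]

```text
clock: 18.83
tool_pos: [0.508, -0.0409, 0.2165]
eef_rot: [0.144, 0.99, -0.0, 0.0]
contact_force: [-3.1, 0.8, 7.4]
opening: 0.336
finger_force: 40.0
```

Request:
move_arm:
  rows:
    - [0.0003, 0, 0.0003, 0, 0.02]
    - [0, 0, 0, 0, 0.02]

```text
clock: 19.0
tool_pos: [0.5079, -0.0409, 0.2162]
eef_rot: [0.144, 0.99, 0.0, 0.0]
contact_force: [-1.9, 0.3, 7.4]
opening: 0.333
finger_force: 40.0
```

Request:
move_arm:
  rows:
    - [0, 0, 0.0004, 0, 0.02]
    - [0, 0, 0, 0, 0.02]

```text
clock: 19.17
tool_pos: [0.5079, -0.0409, 0.2158]
eef_rot: [0.144, 0.99, -0.0, 0.0]
contact_force: [-2.4, 0.3, 7.7]
opening: 0.338
finger_force: 40.0
```

Request:
move_arm:
  rows:
    - [0, 0, 0.0003, 0, 0.02]
    - [0, 0, 0, 0, 0.02]

```text
clock: 19.33
tool_pos: [0.5079, -0.0409, 0.2155]
eef_rot: [0.144, 0.99, -0.0, 0.0]
contact_force: [-2.2, -0.8, 7.6]
opening: 0.336
finger_force: 40.0
```

Request:
move_arm:
  rows:
    - [0, 0, 0.0005, 0, 0.02]
    - [0, 0, 0.0005, 0, 0.02]
    - [0, 0, 0.0005, 0, 0.02]
    - [0, 0, 0.0005, 0, 0.02]

```text
clock: 19.67
tool_pos: [0.5079, -0.0409, 0.2137]
eef_rot: [0.144, 0.99, -0.0, 0.001]
contact_force: [-2.2, -0.1, 8.2]
opening: 0.335
finger_force: 40.0
```

Request:
move_arm:
  rows:
    - [0, 0, 0.0005, 0, 0.02]
    - [0, 0, 0.0005, 0, 0.02]
    - [0, 0, 0.0005, 0, 0.02]
    - [0, 0, 0.0005, 0, 0.02]

```text
clock: 20.0
tool_pos: [0.5079, -0.0409, 0.2117]
eef_rot: [0.144, 0.99, -0.0, 0.001]
contact_force: [-1.9, 0.5, 8.5]
opening: 0.337
finger_force: 40.0
```

Request:
move_arm:
  rows:
    - [0, 0, 0.0005, 0, 0.02]
    - [0, 0, 0.0005, 0, 0.02]
    - [0, 0, 0.0005, 0, 0.02]
    - [0, 0, 0.0005, 0, 0.02]

```text
clock: 20.33
tool_pos: [0.508, -0.0409, 0.2097]
eef_rot: [0.144, 0.99, -0.0, 0.001]
contact_force: [-2.0, 0.3, 8.8]
opening: 0.337
finger_force: 40.0
```

Request:
move_arm:
  rows:
    - [0, 0, 0.0005, 0, 0.02]
    - [0, 0, 0.0005, 0, 0.02]
    - [0, 0, 0.0005, 0, 0.02]
    - [0, 0, 0.0005, 0, 0.02]

```text
clock: 20.67
tool_pos: [0.5079, -0.0409, 0.2068]
eef_rot: [0.144, 0.99, 0.0, 0.0]
contact_force: [-1.0, -0.1, 0.4]
opening: 0.339
finger_force: 40.0
```

Request:
move_arm:
  rows:
    - [0, 0, 0.0005, 0, 0.02]
    - [0, 0, 0.0004, 0, 0.02]
    - [0, 0, 0, 0, 0.02]

```text
clock: 20.92
tool_pos: [0.5079, -0.0409, 0.2059]
eef_rot: [0.144, 0.99, 0.0, 0.0]
contact_force: [-0.1, -0.2, -1.7]
opening: 0.339
finger_force: 40.0
```

Request:
move_arm:
  rows:
    - [0, 0, 0.0004, 0, 0.02]
    - [0, 0, 0, 0, 0.02]

```text
clock: 21.08
tool_pos: [0.5079, -0.0409, 0.2057]
eef_rot: [0.144, 0.99, 0.0, 0.0]
contact_force: [-0.4, -0.5, -0.5]
opening: 0.337
finger_force: 40.0
```

Request:
move_arm:
  rows:
    - [0, 0, 0.0003, 0, 0.02]
    - [0, 0, 0, 0, 0.02]

```text
clock: 21.25
tool_pos: [0.5078, -0.0409, 0.2057]
eef_rot: [0.144, 0.99, 0.0, 0.0]
contact_force: [-2.5, -0.3, 2.6]
opening: 0.337
finger_force: 40.0
```

Request:
move_arm:
  rows:
    - [0, 0, 0.0004, 0, 0.02]
    - [0, 0, 0, 0, 0.02]

```text
clock: 21.42
tool_pos: [0.5078, -0.0408, 0.2056]
eef_rot: [0.144, 0.99, 0.0, 0.0]
contact_force: [-1.3, 0.0, 7.4]
opening: 0.334
finger_force: 40.0
```

Request:
move_arm:
  rows:
    - [0, 0, 0.0003, 0, 0.02]
    - [0, 0, 0, 0, 0.02]

```text
clock: 21.58
tool_pos: [0.5078, -0.0408, 0.2056]
eef_rot: [0.144, 0.99, -0.0, 0.0]
contact_force: [-1.9, 0.6, 11.1]
opening: 0.34
finger_force: 40.0
```

```bash
python3 - <<'E'
from h import *
s=shot('scene','s3'); st=r.get_state(); print(st['contact_force'],st['moment'])
c=cv2.resize(s['color'][80:220,200:400,::-1],(800,560),interpolation=2); cv2.imwrite('pics/s3c.png',c)
E
```

```text
[-1.65075479 -0.12502863 10.47241939] [0.05472273 0.48280761 0.02974222]
```

View pics/s3c.png

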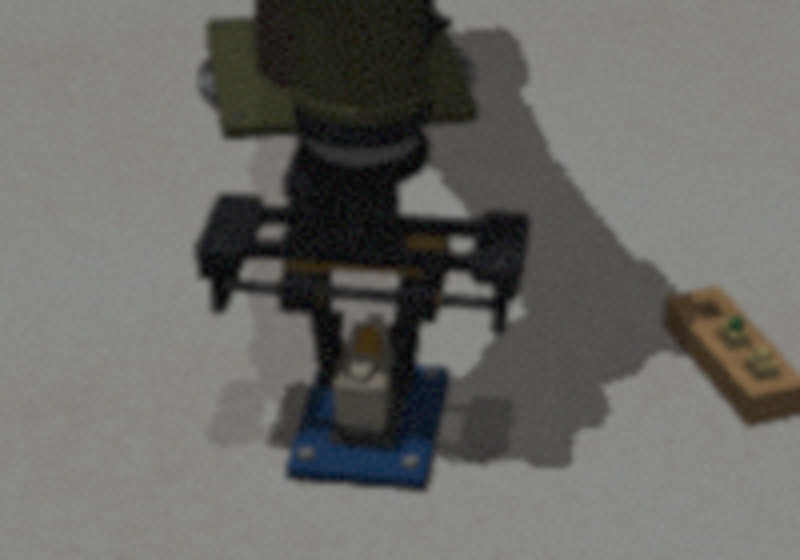

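The scene view shows the model down on the anvil at crop (368,395) with the ochre die standing up at (368,335). Now I'll let go and look from above.

Request:
move_arm:
  rows:
    - [0, 0, -0.0006, 0, 0.02]
    - [0, 0, 0, 0, 0.036]
    - [0, 0, 0, 0, 0.05]
    - [0, 0, 0, 0, 0.06]
    - [0, 0, 0, 0, 0.06]
    - [0, 0, 0, 0, 0.06]

```text
clock: 22.13
tool_pos: [0.5078, -0.0409, 0.2052]
eef_rot: [0.144, 0.99, 0.0, 0.0]
contact_force: [0.6, 0.5, 0.1]
opening: 0.676
finger_force: 0.0
```

Request:
move_arm:
  rows:
    - [0, 0, -0.015, 0, 0.06]
    - [0, 0, -0.03, 0, 0.06]
    - [0, 0, -0.03, 0, 0.06]
    - [0, 0, -0.035, 0, 0.06]
    - [0, 0, -0.03, 0, 0.06]
    - [0, 0, 0, 0, 0.06]
    - [0, 0, 0, 0, 0.06]
    - [0, 0, 0, 0, 0.06]

```text
clock: 22.8
tool_pos: [0.5074, -0.041, 0.3448]
eef_rot: [0.144, 0.99, -0.0, -0.0]
contact_force: [-0.4, -0.3, 0.6]
opening: 0.682
finger_force: 0.0
```

```bash
python3 - <<'E'
from h import *
s=shot('wrist','w2'); t=shot('top','t3')
print(s['mtx'],s['eye'],s['orientation']); st=r.get_state(); print(st['tool_pos'],st['eef_rot'])
P=cloud(t)
c=np.vstack([cv2.resize(s['color'][100:300,170:430,::-1],(715,550))]); cv2.imwrite('pics/w2c.png',c)
def box(name,u0,u1,v0,v1,z0,z1):
    p=P[v0:v1,u0:u1].reshape(-1,3); p=p[(p[:,2]>z0)&(p[:,2]<z1)]
    if len(p)<3: print(name,len(p));return
    c,sz,a=cv2.minAreaRect((p[:,:2]*1000).astype(np.float32)); print(name,len(p),np.round(c,1),np.round(sz,1),round(a,1))
box('deck',300,410,205,300,.053,.068);box('die',300,410,205,300,.070,.09)
E
```

```text
[[309.70691629   0.         322.33392891]
 [  0.         309.70691629 199.84460163]
 [  0.           0.           1.        ]] [ 0.4325931  -0.01977823  0.32543672] [-0.12246888 -0.09178934  0.59141279  0.79171144]
[ 0.50724848 -0.04091348  0.34397511] [ 1.43546952e-01  9.89642505e-01 -2.06175132e-04 -1.39389858e-03]
deck 164 [484.7 -32.8] [30. 23.] 73.0
die 1
```

View pics/w2c.png

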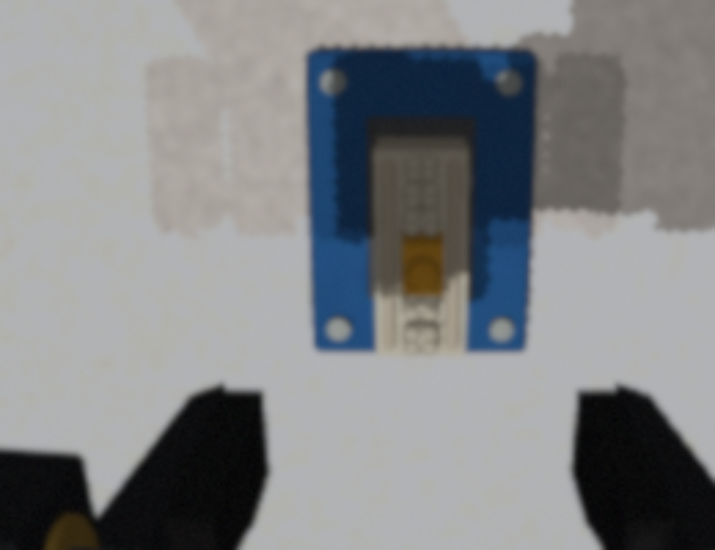

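The wrist crop shows the model flat on the anvil, with the raised ochre die at crop (423,265). I'll measure the die from this picture's depth.

```bash
cat >> h.py <<'E'
def fish(s):
    K=s['mtx']; v,u=np.mgrid[:400,:640]; a=(u-K[0,2])/K[0,0]; b=(v-K[1,2])/K[1,1]; th=np.hypot(a,b)+1e-9
    k=np.tan(th)/th*s['depth']
    return np.stack([a*k,-b*k,-s['depth']],-1)@R.from_quat(s['orientation']).as_matrix().T+np.array(s['eye'])
E
python3 - <<'E'
from h import *
s=pickle.load(open('w2.pkl','rb')); P=fish(s); c=s['color'].astype(int)
och=(c[...,0]>c[...,2]*1.8)&(P[...,2]>.03)&(P[...,2]<.1); och[:180]=0; och[212:]=0; och[:,:310]=0; och[:,336:]=0
p=P[och]; print(len(p),p.mean(0),np.percentile(p,[5,50,95],axis=0).round(4))
p=p[p[:,2]>np.percentile(p[:,2],10)]
print(cv2.minAreaRect((p[:,:2]*1000).astype(np.float32)))
q=P[140:230,300:350].reshape(-1,3); q=q[(q[:,2]>.05)&(q[:,2]<.064)]; print('deck',cv2.minAreaRect((q[:,:2]*1000).astype(np.float32)),np.median(q[:,2]))
plan(.5075,-.0410,.235,163.5)
E
```

```text
312 [ 0.50612421 -0.04071879  0.07288429] [[ 0.4994 -0.0477  0.0599]
 [ 0.5053 -0.0406  0.073 ]
 [ 0.5149 -0.0347  0.0798]]
((507.0228271484375, -40.63840866088867), (11.273619651794434, 18.03888511657715), 73.73246002197266)
deck ((507.2185974121094, -41.224754333496094), (29.91571617126465, 70.50129699707031), 73.61157989501953) 0.0609586926880058
spin -0.0001 then shift [-6.00e-04  1.00e-04  1.09e-01] yaw now 163.49 tilt [-0.0028 -0.     -1.    ] t 22.9
```

Request:
move_arm:
  rows:
    - [0, 0, 0.03, 0, 0.04]
    - [0, 0, 0.03, 0, 0.04]
    - [0, 0, 0.025, 0, 0.04]
    - [0, 0, 0.015, 0, 0.04]
    - [0, 0, 0.008, 0, 0.04]
    - [0, 0, 0.004, 0, 0.04]
    - [0, 0, 0, 0, 0.04]
    - [0, 0, 0, 0, 0.04]
  newtons: 10

```text
clock: 23.57
tool_pos: [0.5079, -0.0408, 0.2335]
eef_rot: [0.144, 0.99, 0.0, 0.0]
contact_force: [0.1, 0.2, 0.3]
opening: 0.453
finger_force: 0.0
```

Request:
move_arm:
  rows:
    - [0, 0, 0, 0, 0.025]
    - [0, 0, 0, 0, 0.018]
    - [0, 0, 0, 0, 0.005]
    - [0, 0, 0, 0, 0.005]
    - [0, 0, 0, 0, 0.005]
    - [0, 0, 0, 0, 0.005]
    - [0, 0, 0, 0, 0.005]

```text
clock: 24.15
tool_pos: [0.5079, -0.0409, 0.2336]
eef_rot: [0.144, 0.99, 0.0, 0.0]
contact_force: [-0.3, -0.5, 2.5]
opening: 0.144
finger_force: 10.0
```

Request:
move_arm:
  rows:
    - [0, 0, 0, 0, 0.005]
    - [0, 0, -0.001, 0, 0.005]
    - [0, 0, -0.002, 0, 0.005]
    - [0, 0, -0.003, 0, 0.005]
    - [0, 0, -0.004, 0, 0.005]
    - [0, 0, -0.004, 0, 0.005]
    - [0, 0, -0.006, 0, 0.005]
  newtons: 15

```text
clock: 24.73
tool_pos: [0.5076, -0.0409, 0.2536]
eef_rot: [0.144, 0.99, -0.0, -0.0]
contact_force: [-0.3, 0.1, -0.1]
opening: 0.143
finger_force: 15.0
```

Request:
move_arm:
  rows:
    - [0, 0, -0.02, 0, 0.005]
    - [0, 0, -0.02, 0, 0.005]
    - [0, 0, -0.02, 0, 0.005]
    - [0, 0, 0, 0, 0.005]
    - [0, 0, 0, 0, 0.005]
    - [0, 0, 0, 0, 0.005]

```text
clock: 25.23
tool_pos: [0.5074, -0.041, 0.3131]
eef_rot: [0.144, 0.99, -0.0, -0.0]
contact_force: [-0.1, -0.8, -0.1]
opening: 0.142
finger_force: 15.0
```

```bash
python3 - <<'E'
from h import *
s=shot('wrist','w3'); 
M=R.from_quat(r.get_state()['eef_rot']).as_matrix(); P=(fish(s)-r.get_state()['tool_pos'])@M
c=s['color'].astype(int); och=(c[...,0]>c[...,2]*1.8)&(P[...,2]>.12)&(P[...,2]<.21)&(np.hypot(P[...,0],P[...,1])<.03)
print(och.sum(),np.percentile(P[och],[2,50,98],axis=0).round(4) if och.sum() else 0)
W=fish(s); q=W[100:330,220:420].reshape(-1,3); q=q[(q[:,2]>.055)&(q[:,2]<.064)]; print('deck',len(q),cv2.minAreaRect((q[:,:2]*1000).astype(np.float32)))
cv2.imwrite('pics/w3c.png',cv2.resize(s['color'][100:380,160:500,::-1],(680,560)))
m=W[...,2]>.0
plan(.4330,.1957,.32,190.8)
E
```

```text
1163 [[-0.0064 -0.007   0.1477]
 [ 0.0056 -0.0009  0.1607]
 [ 0.0093  0.0056  0.1811]]
deck 1836 ((506.26409912109375, -41.378807067871094), (29.97163200378418, 69.543701171875), 73.62308502197266)
spin -0.4766 then shift [ 0.0287  0.2463 -0.0072] yaw now 163.49 tilt [-0.0015 -0.     -1.    ] t 25.28
```

View pics/w3c.png

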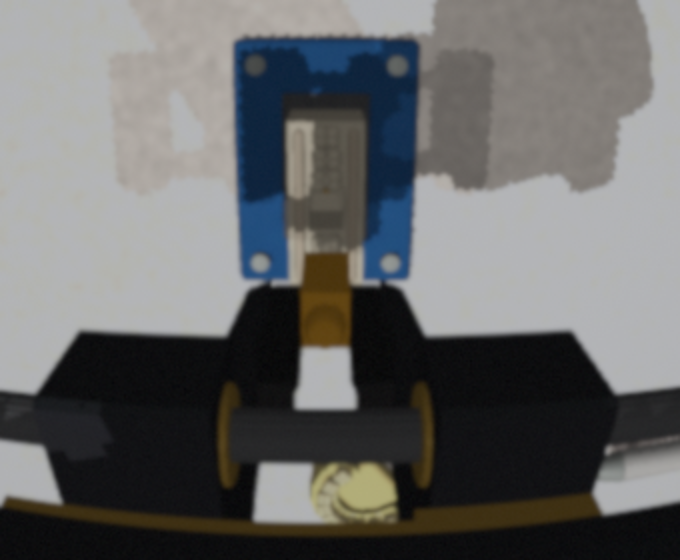

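The picture shows the die held upright between the fingers at crop (326,310), and the model still seated on the anvil. Next I'll go over the rack.

Request:
move_arm:
  rows:
    - [0, 0, 0, -0.08, 0.005]
    - [0, 0, 0, -0.08, 0.005]
    - [0, 0, 0, -0.08, 0.005]
    - [0, 0, 0, -0.08, 0.005]
    - [0, 0, 0, -0.08, 0.005]
    - [0, 0, 0, -0.077, 0.005]
    - [0.004, 0.03, 0, 0, 0.005]
    - [0.004, 0.035, 0, 0, 0.005]
    - [0.004, 0.035, 0, 0, 0.005]
    - [0.004, 0.035, 0, 0, 0.005]

```text
clock: 26.12
tool_pos: [0.4659, 0.0897, 0.3123]
eef_rot: [-0.094, 0.996, -0.0, -0.001]
contact_force: [-0.1, 0.4, -1.2]
opening: 0.139
finger_force: 15.0
```

Request:
move_arm:
  rows:
    - [0.004, 0.035, 0, 0, 0.005]
    - [0.004, 0.035, 0, 0, 0.005]
    - [0.003, 0.025, 0, 0, 0.005]
    - [0, 0.015, 0, 0, 0.005]
    - [0, 0, 0, 0, 0.005]
    - [0, 0, 0, 0, 0.005]
    - [0, 0, 0, 0, 0.005]
    - [0, 0, 0, 0, 0.005]

```text
clock: 26.78
tool_pos: [0.4356, 0.1929, 0.3129]
eef_rot: [-0.093, 0.996, -0.001, -0.0]
contact_force: [-0.5, -0.4, -0.7]
opening: 0.141
finger_force: 15.0
```

```bash
python3 - <<'E'
from h import *
s=shot('wrist','w4'); W=fish(s)
q=W.reshape(-1,3); q=q[(q[:,2]>.019)&(q[:,2]<.028)&(abs(q[:,0]-.47)<.11)&(abs(q[:,1]-.2)<.06)]; rr=cv2.minAreaRect((q[:,:2]*1000).astype(np.float32)); print('rack',len(q),rr)
c=s['color'].astype(int); b=(c[...,2]>c[...,0]*1.6)&(c[...,2]>60)&(np.hypot(W[...,0]-.435,W[...,1]-.196)<.025); print('blue',b.sum(),W[b].mean(0) if b.any() else 0)
plan(.4363,.196,.25,190.8); print(r.get_state()['tool_pos'])
cv2.imwrite('pics/w4c.png',cv2.resize(s['color'][60:340,160:500,::-1],(680,560)))
E
```

```text
rack 2803 ((473.6863708496094, 201.93167114257812), (125.31241607666016, 40.83287811279297), 10.856449127197266)
blue 86 [0.43602244 0.19451749 0.00936742]
spin -0.0025 then shift [-0.0012  0.0029  0.0631] yaw now -169.34 tilt [-5.0e-04 -1.3e-03 -1.0e+00] t 26.83
[0.43566967 0.19302853 0.31305497]
```

View pics/w4c.png

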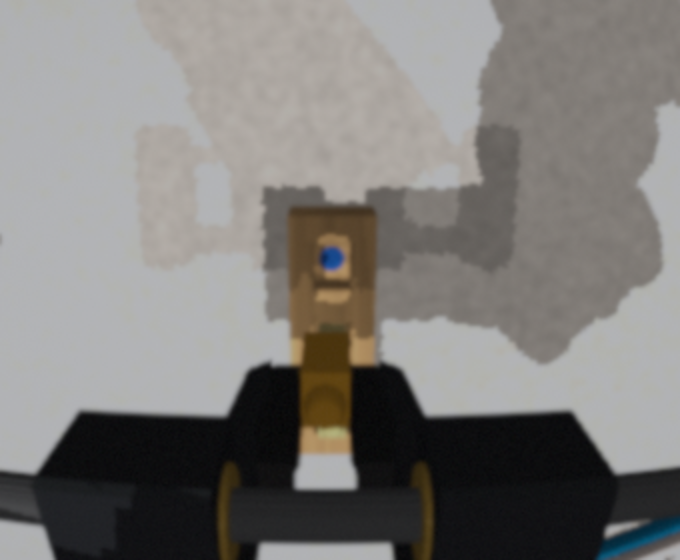

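The wrist view shows the empty pocket with its blue spot at crop (332,262). The die hangs at (326,390), about square to the rack. I'll make a small correction, then lower.

Request:
move_arm:
  rows:
    - [-0.0012, 0.0018, 0.03, -0.0025, 0.005]
    - [0, 0, 0.03, 0, 0.005]
    - [0, 0, 0.02, 0, 0.005]
    - [0, 0, 0.01, 0, 0.005]
    - [0, 0, 0.005, 0, 0.005]
    - [0, 0, 0, 0, 0.005]
    - [0, 0, 0, 0, 0.005]
    - [0, 0, 0, 0, 0.005]

```text
clock: 27.5
tool_pos: [0.4365, 0.1965, 0.2191]
eef_rot: [-0.095, 0.995, 0.0, 0.001]
contact_force: [0.7, 0.7, 0.1]
opening: 0.144
finger_force: 15.0
```

```bash
python3 - <<'E'
from h import *
s=shot('wrist','w5'); W=fish(s)
q=W.reshape(-1,3); q=q[(q[:,2]>.019)&(q[:,2]<.028)&(abs(q[:,0]-.47)<.11)&(abs(q[:,1]-.2)<.06)]; print('rack',len(q),cv2.minAreaRect((q[:,:2]*1000).astype(np.float32)))
plan(.4368,.1949,.194,190.8); print(r.get_state()['tool_pos'])
cv2.imwrite('pics/w5c.png',cv2.resize(s['color'][100:380,160:500,::-1],(680,560)))
E
```

```text
rack 3390 ((474.04217529296875, 201.8171844482422), (126.21514129638672, 40.78086853027344), 10.822616577148438)
spin 0.0021 then shift [ 0.     -0.0017  0.0252] yaw now -169.08 tilt [ 1.4e-03  9.0e-04 -1.0e+00] t 27.55
[0.43648994 0.19655323 0.21916029]
```

View pics/w5c.png

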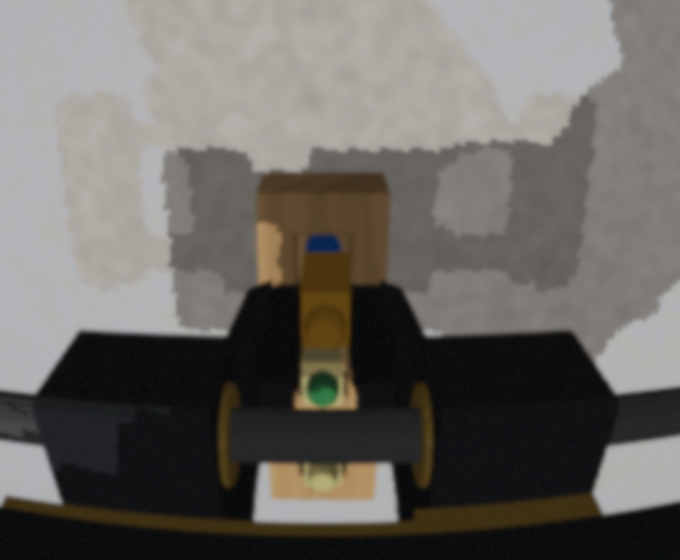

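The die is nearly centred over the pocket: it sits at crop x 326 against a rack centreline at 322. I'll shift about 1 mm and go in slowly.

Request:
move_arm:
  rows:
    - [0, -0.001, 0, 0, 0.005]
    - [0, 0, 0.003, 0, 0.005]
    - [0, 0, 0.003, 0, 0.005]
    - [0, 0, 0.003, 0, 0.005]
    - [0, 0, 0, 0, 0.005]
    - [0, 0, 0, 0, 0.005]

```text
clock: 28.05
tool_pos: [0.4362, 0.1958, 0.209]
eef_rot: [-0.096, 0.995, -0.0, -0.0]
contact_force: [0.5, -0.2, 0.0]
opening: 0.142
finger_force: 15.0
```

Request:
move_arm:
  rows:
    - [0, 0, 0.001, 0, 0.005]
    - [0, 0, 0.001, 0, 0.005]
    - [0, 0, 0.001, 0, 0.005]
    - [0, 0, 0, 0, 0.005]

```text
clock: 28.38
tool_pos: [0.4363, 0.1958, 0.2062]
eef_rot: [-0.096, 0.995, 0.0, -0.0]
contact_force: [0.1, -0.0, -0.4]
opening: 0.146
finger_force: 15.0
```

Request:
move_arm:
  rows:
    - [0.0, -0.0007, 0.002, 0, 0.005]
    - [0, 0, 0.002, 0, 0.005]
    - [0, 0, 0.002, 0, 0.005]
    - [0, 0, 0, 0, 0.005]

```text
clock: 28.72
tool_pos: [0.4363, 0.195, 0.1999]
eef_rot: [-0.096, 0.995, -0.0, -0.0]
contact_force: [0.3, -0.1, -0.5]
opening: 0.14
finger_force: 15.0
```

Request:
move_arm:
  rows:
    - [0, 0, 0.0015, 0, 0.005]
    - [0, 0, 0.0015, 0, 0.005]
    - [0, 0, 0, 0, 0.005]

```text
clock: 28.97
tool_pos: [0.4364, 0.1951, 0.1971]
eef_rot: [-0.096, 0.995, -0.0, -0.0]
contact_force: [0.2, 0.5, 0.2]
opening: 0.147
finger_force: 15.0
```

Request:
move_arm:
  rows:
    - [0, 0, 0.001, 0, 0.005]
    - [0, 0, 0.001, 0, 0.005]
    - [0, 0, 0, 0, 0.005]

```text
clock: 29.22
tool_pos: [0.4364, 0.195, 0.1952]
eef_rot: [-0.096, 0.995, 0.0, -0.0]
contact_force: [-0.2, -0.1, -0.6]
opening: 0.141
finger_force: 15.0
```

Request:
move_arm:
  rows:
    - [0, 0, 0.0006, 0, 0.005]
    - [0, 0, 0.0006, 0, 0.005]
    - [0, 0, 0, 0, 0.005]

```text
clock: 29.47
tool_pos: [0.4364, 0.1951, 0.1943]
eef_rot: [-0.096, 0.995, 0.0, 0.0]
contact_force: [-0.8, 0.2, 3.5]
opening: 0.144
finger_force: 15.0
```

Request:
move_arm:
  rows:
    - [0, 0, 0.0005, 0, 0.005]
    - [0, 0, 0, 0, 0.005]

```text
clock: 29.63
tool_pos: [0.4363, 0.1951, 0.1941]
eef_rot: [-0.096, 0.995, 0.0, 0.0]
contact_force: [-0.5, -0.1, 7.2]
opening: 0.141
finger_force: 15.0
```

Request:
move_arm:
  rows:
    - [0, 0, 0.0004, 0, 0.005]
    - [0, 0, 0, 0, 0.005]

```text
clock: 29.8
tool_pos: [0.4362, 0.195, 0.194]
eef_rot: [-0.096, 0.995, 0.0, 0.0]
contact_force: [-2.3, -0.0, 10.9]
opening: 0.14
finger_force: 15.0
```

On the floor at the expected height. I'll release and back off.

Request:
move_arm:
  rows:
    - [0, 0, -0.0012, 0, 0.005]
    - [0, 0, 0, 0, 0.018]
    - [0, 0, 0, 0, 0.025]
    - [0, 0, 0, 0, 0.03]
    - [0, 0, 0, 0, 0.035]
    - [0, 0, 0, 0, 0.035]

```text
clock: 30.3
tool_pos: [0.4364, 0.195, 0.1942]
eef_rot: [-0.096, 0.995, -0.0, -0.0]
contact_force: [0.0, 0.7, 0.1]
opening: 0.396
finger_force: 0.0
```

Request:
move_arm:
  rows:
    - [0, 0, -0.005, 0, 0.035]
    - [0, 0, -0.015, 0, 0.035]
    - [0, 0, -0.03, 0, 0.035]
    - [0, 0, -0.03, 0, 0.035]
    - [0, 0, -0.03, 0, 0.035]
    - [0, 0, -0.03, 0, 0.035]
    - [0, 0, -0.02, 0, 0.035]
    - [0, 0, 0, 0, 0.035]
    - [0, 0, 0, 0, 0.035]
    - [0, 0, 0, 0, 0.035]

```text
clock: 31.13
tool_pos: [0.4361, 0.1947, 0.354]
eef_rot: [-0.095, 0.995, -0.0, -0.0]
contact_force: [-0.4, -1.3, -0.2]
opening: 0.398
finger_force: 0.0
```

```bash
python3 - <<'E'
from h import *
s=shot('wrist','w6'); W=fish(s); c=s['color'].astype(int)
o=(c[...,0]>c[...,2]*1.9)&(np.hypot(W[...,0]-.4364,W[...,1]-.195)<.012)&(W[...,2]>.027)
print(o.sum(),W[o].mean(0),np.percentile(W[o][:,2],[5,50,95,99]))
cv2.imwrite('pics/w6c.png',cv2.resize(s['color'][100:380,160:640,::-1],(800,467)))
E
```

```text
233 [0.4340107  0.19377994 0.03484568] [0.03023459 0.03320271 0.04005001 0.04094652]
```

View pics/w6c.png

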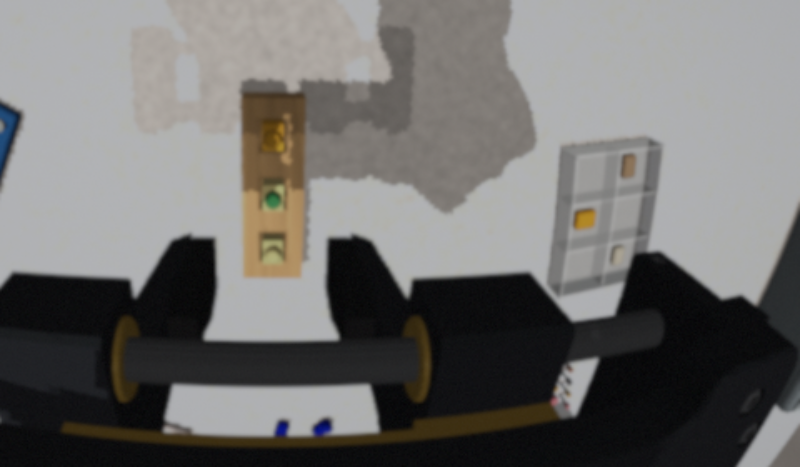

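The picture shows the ochre die standing down in the pocket at crop (273,136), with its stump top at about 39–40 mm as expected. The finished dies at (272,198) and (272,250) haven't moved.

```bash
python3 -c "
from plant import r
print(r.finish_job())"
```

```text
the job is handed in; nothing more can be done
None
```

I handed the job in at about 31 s: the model is seated on the anvil with the pin through its hole, and the ochre die stands fully down in the rack's empty pocket. The highest force I read was about 11 N, and the finished dies hadn't moved in the last picture; the hand-in call returned no verdict.

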